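# Slide the top lapping plate off its stack onto the lapping stand

### The job

Slide the top steel plate of the stack sideways onto the lapping stand beside it, without lifting or tipping it and without shifting the plates underneath. Then push it on between the guides and past the sprung side jaw until it presses on the sprung end stop, with a light push of some 4 to 10 N; leave it lying there against the stop and leave the things round about alone.

Things in the scene. Friction and masses are not known exactly. Their poses are not given: they have to be found in the camera images.
- plate_top_mid (a point): Centre of the top plate, half-way up it: the uppermost of four equal, bare ground steel plates, 64 x 64 x 10 mm, about 0.32 kg, stacked flat one on the other with edges up to 2 mm out of line. x and y along its sides, z up. Its underside starts 36 mm above the bench, its top face 46 mm. The ground faces slide easily (friction about 0.25).
- plate_top: The same top plate; its origin is the centre of its underside.
- plate_second: The next plate under the top one, same size; origin at the centre of its underside, its top face 36 mm above the bench. It is held by friction only and must stay where it is (to 4 mm).
- plate_low: The third plate from the top; same size, origin at the centre of its underside. Must stay where it is.
- plate_bottom: The bottom plate, in the low wooden tray (80 x 80 mm, lip 10 mm high) that carries the stack; origin at the centre of its underside. Must stay where it is.
- deck_mid (a point): Point on the upper face (deck) of the lapping stand, a fixed metal block beside the stack. y points away from the stack, the way the plate must slide; x across the guides; z up. The deck reaches from y = -48 to 58 mm and 48 mm to either side; it is 34.5 mm above the bench, 1.5 mm below the top plate's underside, 5 to 12 mm of open gap from the stack, up to 5 mm sideways and 3 degrees askew.
- guide_mouth (a point): Point on the deck midway between the two steel guides where they become parallel; axes as the deck's. The guides are 5 mm high, 67 mm apart, and run 74 mm along y from here (inner faces at x = +32.5 and -34.5 mm from deck_mid); towards the stack they flare out over 22 mm to 84 mm apart.
- jaw_nose (a point): Nose of the brass side jaw in the guide on the -x side, at deck level; axes as the deck's. 5 mm high, standing 5 mm in from that guide. The plate's front edge meets its lead-in 4 to 9 mm before this point and is past it here. Sprung, 4 N plus 1 N per mm; the push meets 3 to 9 N on the lead-in and a steady 2 to 5 N after it; the jaw then holds the plate against the other guide.
- stop_bracket: Fixed dark steel end-stop bracket, 30 x 8 x 14 mm; origin mid inner face, 54 mm along y from deck_mid, 1 mm below the deck; y as the deck's. A brass screw with a rubber buffer, 9 mm across, sticks out of it towards the stack by 4 to 28 mm: not measured, to be felt or seen. Buffer spring 5 N/mm: the plate shall press it with 4 N or more for 0.2 s, but never over 10 N.
- loupe: Bystander: black eye loupe, 30 mm in diameter, 31 mm high; origin at the centre of its underside.
- cup: Bystander: shallow parts cup, 52 mm in diameter, 10 mm high; origin at the centre of its underside.
- oil_bottle: Bystander: small oil bottle, 44 mm in diameter, 72 mm high; origin at the centre of its underside.
Mind the look-alikes: they are no part of the job. What is shaped like the plate_top but blue or turquoise is not meant.

How it is judged:
On the way, in this order (a step that is already met when the one before it is completed fails the run):
1. the top plate is off the stack and lies flat on the deck of the stand (z of plate_top_mid in the frame of deck_mid between 0.003 and 0.006 m and angle between plate_top_mid's own z axis and vertical below 0.04 rad and y of plate_top_mid in the frame of deck_mid above -0.032 m), for 0.1 s.
2. the plate is pressed on the sprung end stop with at least 4 N (contact force between plate_top and stop_bracket above 4 N), for 0.2 s.
At the end, for the whole second after the job is handed in: The plate lies flat on the deck (within 2 mm in height), square between the guides (within 5 mm sideways and 3.4 degrees), still touching the end stop's buffer (more than 0.4 N), released and at rest (z of plate_top_mid in the frame of deck_mid between 0.003 and 0.006 m and angle between plate_top_mid's own z axis and vertical below 0.04 rad and x of plate_top_mid in the frame of deck_mid between -0.005 and 0.005 m and y of plate_top_mid in the frame of deck_mid above -0.008 m and (angle between the y axis of plate_top_mid and the y axis of deck_mid, either way round below 0.06 rad or angle between the x axis of plate_top_mid and the y axis of deck_mid, either way round below 0.06 rad) and contact force between plate_top and stop_bracket above 0.4 N and linear speed of plate_top below 0.005 m/s).
It fails at once if a lower plate of the stack is shifted by more than 4 mm (distance of any of plate_second, plate_low, plate_bottom from where it was at the start of the episode above 0.004 m).
It fails at once if the top plate is lifted by more than 6 mm or tipped by more than 9 degrees (height (world z) of plate_top_mid above 0.047 m or angle between plate_top_mid's own z axis and vertical above 0.16 rad).
It fails at once if the end stop is driven in with more than 10 N (contact force between plate_top and stop_bracket above 10 N).
It fails at once if a bystander (loupe, cup or oil bottle) is moved by more than 15 mm (distance of any of loupe, cup, oil_bottle from where it was at the start of the episode above 0.015 m).
It also fails if it takes over 58 s, if anything falls off the work surface, if the arm or the gripper's body presses on something with over 40 N, if the wrist force passes 120 N, or if a joint passes its speed limit or range.

### The arm

A 6-joint arm with a two-finger parallel gripper is mounted at the origin on a cart in front of the work surface, level with it; the furniture and walls round the work are solid. World frame = base frame: x ahead of the robot, y to its left, z up, the work surface at z = 0. Lengths are in m, angles in rad, forces in N, time in s.
With the tool pointing down it reaches from about 0.375 to 0.975 m from the base axis. Payload 3.8 kg.
Tool frame: the origin (TCP) lies at the centre of the arm's flange, where the gripper is bolted on; the fingertips stand 173 mm ahead of it and the grasp point (between the pads) lies 155 mm ahead of it; z points along the fingers, x is the direction in which the jaws open and shut, and the axes are right-handed (so a half turn about z gives the same grasp; the last joint's range is limited). The gripper opens to 85 mm and grips with 20 to 120 N. Pads are 22 mm wide; open, the fingers measure 114 mm over their backs; the gripper's body (76 mm by 85 mm) begins 54 mm behind the grasp point. The pads swing forward as they close: fully open they stand 13 mm farther back than shut.
Start: joints at [1.14, 0.264, 1.604, -0, 1.274, -0.037], TCP at [0.259, 0.623, 0.405] pointing down, gripper open.
Joint ranges: [-2.63, 2.63], [-0.94, 2.18], [0.31, 2.57], [-1.31, 4.45], [0, 2.66], [-2.55, 2.55]. Speed limits (rad/s): [2.57, 2.57, 3.14, 3.14, 3.14, 3.14].

### API

Orientations are given as a 3x3 rotation matrix whose columns are the frame's x, y, z axes.
In Python, from rig import telemetry, vision, env gives the robot as it stands.
- The arm moves only by the tool arm_command, never from a script. Its argument "commands" is a list of rows, each a list of 3 entries, a list of its own where there are three numbers: the shift along the world's x, y, z in mm, then the turn about the world's z in rad, then the opening, from 0 (shut) to 1 (fully open). In form: [[[dx, dy, dz], spin, claw], ...]. A call has 1 to 10 rows; each row is the pose to reach, as a shift and turn from the pose commanded when the call began; what a row does not reach only later rows make up. A row lasts 1/12 s, in which the tool goes at most 41.7 mm and 7.16 degrees, less where a joint would pass 70% of its speed; a pose out of reach is approached as far as the arm can. A call with a gripper value outside its range is refused whole. The fingers move at their own pace and stop on an object; "grip_force" is the grip in N (left out, the last holds). Time passes only in rows, so rows that repeat a pose let the fingers close. It gives the time, the measured TCP pose, the force and the opening at its end, in the units of the state.
- telemetry.get_obs(): the state, without advancing time (a new reading comes with each control period).
- vision.get_image(name): name is "scene" or "top" or "wrist"; returns a dict with "image" (384x512x3 uint8, blue, green, red), "camera_matrix" (3x3 intrinsics, pixels), "R" (3x3) and "t" (3): a world point X has camera coordinates R X + t; the wrist camera has in their place "T_tool_cam" (4x4, takes a point from camera to tool coordinates, whose origin is the TCP and whose axes are the tool frame's). Camera axes: x right, y down, z forward; pixel columns grow to the right and rows downward; lengths in m; the calibration is good to about 2 mm. A picture is of the moment at which its call begins: read the wrist's pose just before it. There is no depth.
- env.job_done(): hands the job in, once; it reports no verdict.
The state is a dict: "time_s": time; "joint_positions": joint angles; "qvel": joint speeds; "joint_torque": joint torques, N m; "position": TCP position; "tool_rot": TCP orientation; "contact_force": force on the tool from outside, world axes, zero at the start; "torque": the same for the moment, N m; "grip_width": finger opening in m.
Only numpy, scipy, OpenCV 4.12 (cv2) and the standard library are available. Lean on these libraries where they do the work, as an engineer would, in place of code of your own. Each camera call takes 0.05 s, during which the arm holds its last target.

## Working session

There is one attempt and no reset: what is moved stays moved. The work goes in short steps, Python scripts to look and compute and a tool call to move; the robot and the scene stay as the last step left them, time stands still between calls to the robot, and variables do not carry over. Pictures are saved under pics/ and viewed, and the job is handed in when it is done.

Besides the shell and the picture viewer there is one more tool, called after "Request:" as name(argument=value, ...) on one line, values as JSON. arm_command: Moves the arm, as the interface text tells. Its arguments: {"type":"object","properties":{"commands":{"type":"array"},"grip_force":{"type":"number"}},"required":["commands"]}

```bash
ls; mkdir -p pics; python3 - <<'E'
from rig import telemetry, vision
import cv2,numpy as np
o=telemetry.get_obs()
for k,v in o.items(): print(k,np.round(v,4).tolist())
for n in ("scene","top","wrist"):
    d=vision.get_image(n); cv2.imwrite(f"pics/{n}0.png",d["image"])
    print(n,{k:np.round(v,4).tolist() for k,v in d.items() if k!="image"})
E
```

```text
pics
time_s 0.0
joint_positions [1.1401, 0.2648, 1.6054, 0.0, 1.2737, -0.0369]
qvel [-0.0004, -0.0011, -0.0, -0.0004, 0.0, 0.0004]
joint_torque [0.0025, -51.5114, -36.7316, 0.0001, 0.0127, 0.0]
position [0.2589, 0.623, 0.4033]
tool_rot [[0.3837, 0.9235, -0.001], [0.9235, -0.3837, -0.0021], [-0.0023, -0.0001, -1.0]]
contact_force [-0.331, -0.2939, -0.4257]
torque [0.0336, -0.0007, -0.0678]
grip_width 0.0855
scene {'camera_matrix': [[472.06, 0.0, 259.5956], [0.0, 472.06, 188.7189], [0.0, 0.0, 1.0]], 'R': [[0.8881, -0.4595, -0.0098], [-0.1958, -0.3589, -0.9126], [0.4158, 0.8124, -0.4087]], 't': [-0.4868, 0.1227, 1.0338]}
top {'camera_matrix': [[410.6132, 0.0, 257.5747], [0.0, 410.6132, 189.7131], [0.0, 0.0, 1.0]], 'R': [[0.0141, -0.9999, 0.0041], [-0.9882, -0.0146, -0.1525], [0.1525, -0.0019, -0.9883]], 't': [-0.0857, 0.4947, 0.9235]}
wrist {'camera_matrix': [[312.8433, 0.0, 255.4564], [0.0, 312.8433, 192.4366], [0.0, 0.0, 1.0]], 'T_tool_cam': [[1.0, -0.0, -0.0002, -0.0008], [0.0001, 0.9487, 0.3162, -0.0825], [0.0002, -0.3162, 0.9487, 0.031], [0.0, 0.0, 0.0, 1.0]]}
```

View pics/scene0.png

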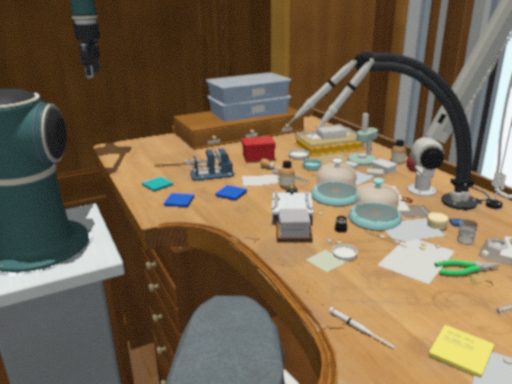

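View pics/top0.png

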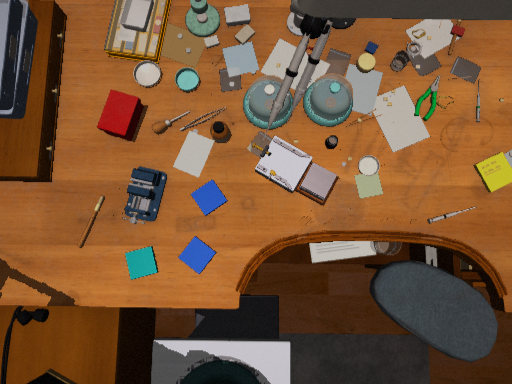

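View pics/wrist0.png

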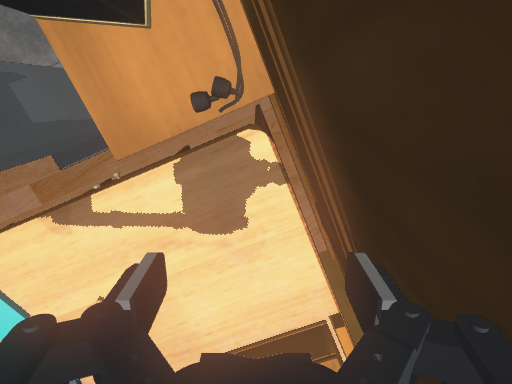

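The top view shows the stack in its tray at about (318,182) and the white stand at about (284,163). The loupe is at (331,142), the cup at (369,165) and the bottle at (221,131). I'll enlarge that area.

```bash
cat > h.py <<'E'
import numpy as np,cv2
from rig import telemetry, vision
def ray(d,uv,pose=None):
    K=d["camera_matrix"]; v=np.linalg.inv(K)@np.array([uv[0],uv[1],1.])
    if "R" in d: R=np.array(d["R"]);t=np.array(d["t"]); return -R.T@t, R.T@v
    T=np.array(d["T_tool_cam"]); p,Rt=pose
    return p+Rt@T[:3,3], Rt@T[:3,:3]@v
def onz(d,uv,z,pose=None):
    c,v=ray(d,uv,pose); return c+v*(z-c[2])/v[2]
def proj(d,X,pose=None):
    K=np.array(d["camera_matrix"])
    if "R" in d: c=np.array(d["R"])@X+d["t"]
    else:
        T=np.array(d["T_tool_cam"]);p,Rt=pose
        c=T[:3,:3].T@(Rt.T@(np.array(X)-p)-T[:3,3])
    u=K@c; return u[:2]/u[2]
def wpose():
    o=telemetry.get_obs(); return np.array(o["position"]),np.array(o["tool_rot"])
E
python3 - <<'E'
from h import *
d=vision.get_image("top"); im=d["image"]
cv2.imwrite("pics/top1.png",cv2.resize(im[120:220,230:390],None,fx=5,fy=5,interpolation=cv2.INTER_CUBIC))
s=vision.get_image("scene"); cv2.imwrite("pics/scene1.png",cv2.resize(s["image"][170:270,240:370],None,fx=6,fy=6,interpolation=cv2.INTER_CUBIC))
for n,uv,z in [("stack",(319,181),.046),("stand",(284,163),.035),("loupe",(331,142),.031),("cup",(369,164),.01),("bottle",(221,131),.06)]: print(n,onz(d,uv,z).round(3))
E
```

```text
stack [ 0.517 -0.221  0.046]
stand [ 0.561 -0.14   0.035]
loupe [ 0.616 -0.253  0.031]
cup [ 0.568 -0.349  0.01 ]
bottle [0.63  0.009 0.06 ]
```

View pics/top1.png

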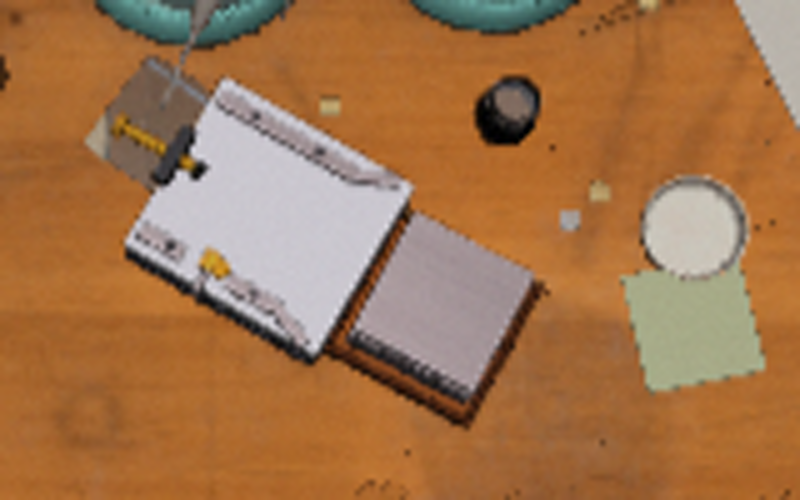

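View pics/scene1.png

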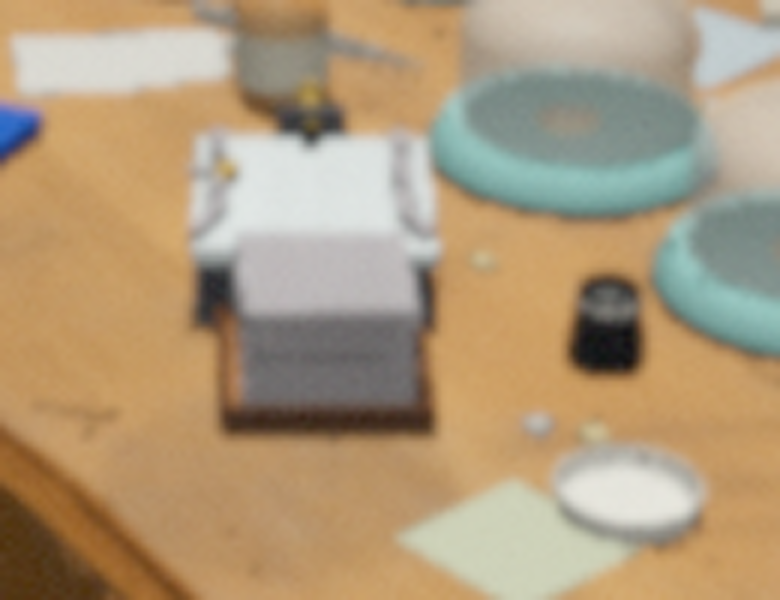

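```bash
python3 - <<'E'
from h import *
t=vision.get_image("top"); s=vision.get_image("scene")
for a,b in [((263,141),(288,130)),((328,20),(368,63)),((277,121),(297,118))]:
    c1,v1=ray(t,a);c2,v2=ray(s,b)
    A=np.c_[v1,-v2];k=np.linalg.lstsq(A,c2-c1,rcond=None)[0]
    print((c1+v1*k[0]).round(3),(c2+v2*k[1]).round(3))
g=[(112,24),]
f=lambda u,v:(230+u/5,120+v/5)
P=lambda u,v,z:onz(t,f(u,v),z)[:2].round(4)
print("plate",[P(*q,.046) for q in [(415,212),(540,278),(470,390),(352,330)]])
print("deck",[P(*q,.0345) for q in [(222,80),(412,185),(315,355),(128,245)]])
E
```

```text
[ 0.57  -0.088  0.196] [ 0.579 -0.092  0.199]
[ 0.732 -0.19   0.36 ] [ 0.725 -0.186  0.355]
[ 0.599 -0.113  0.233] [ 0.592 -0.11   0.231]
plate [array([ 0.5615, -0.2077]), array([ 0.5308, -0.2659]), array([ 0.4775, -0.2326]), array([ 0.5049, -0.178 ])]
deck [array([ 0.6274, -0.117 ]), array([ 0.5772, -0.2079]), array([ 0.4946, -0.1618]), array([ 0.546 , -0.0731])]
```

Request:
arm_command(commands=[[[25, -40, 0], -0.12, 0.35], [[38, -80, 0], -0.24, 0.35], [[50, -120, 0], -0.36, 0.35], [[62, -160, 0], -0.48, 0.35], [[75, -200, 0], -0.6, 0.35], [[87, -240, 0], -0.72, 0.35], [[99, -280, 0], -0.84, 0.35], [[111, -320, 0], -0.96, 0.35], [[123, -360, 0], -1.08, 0.35], [[135, -400, 0], -1.2, 0.35]], grip_force=40)

```text
time_s: 1.18
position: [0.392, 0.228, 0.405]
tool_rot: [[1.0, -0.028, 0.001], [-0.028, -1.0, 0.0], [0.001, -0.0, -1.0]]
contact_force: [0.5, -0.0, -0.7]
grip_width: 0.0297
```

Request:
arm_command(commands=[[[12, -40, 0], -0.12, 0.35], [[24, -80, 0], -0.24, 0.35], [[36, -120, 0], -0.36, 0.35], [[48, -160, 0], -0.47, 0.35], [[60, -200, 0], -0.47, 0.35], [[70, -240, 0], -0.47, 0.35], [[80, -280, 0], -0.47, 0.35], [[88, -320, -20], -0.47, 0.35], [[90, -360, -40], -0.47, 0.35], [[90, -400, -60], -0.47, 0.35]])

```text
time_s: 2.02
position: [0.4823, -0.1635, 0.3493]
tool_rot: [[0.881, -0.474, 0.003], [-0.474, -0.881, -0.001], [0.003, -0.0, -1.0]]
contact_force: [1.3, 0.4, -0.3]
grip_width: 0.0302
```

```bash
python3 - <<'E'
from h import *
p=wpose(); print(p[0],np.degrees(np.arctan2(p[1][1,0],p[1][0,0])))
w=vision.get_image("wrist"); cv2.imwrite("pics/w2.png",w["image"])
np.savez("w2.npz",p=p[0],R=p[1])
s=vision.get_image("scene"); cv2.imwrite("pics/s2.png",cv2.resize(s["image"][40:300,150:450],None,fx=2.3,fy=2.3,interpolation=cv2.INTER_CUBIC))
s=vision.get_image("top"); cv2.imwrite("pics/t2.png",cv2.resize(s["image"][0:250,150:450],None,fx=2.3,fy=2.3,interpolation=cv2.INTER_CUBIC))
E
```

```text
[ 0.48233079 -0.16351223  0.34934625] -28.265563575915674
```

View pics/w2.png

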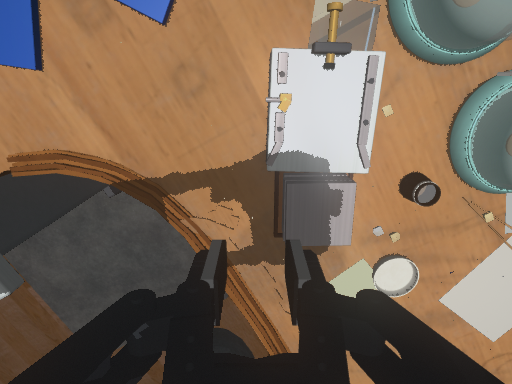

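View pics/s2.png

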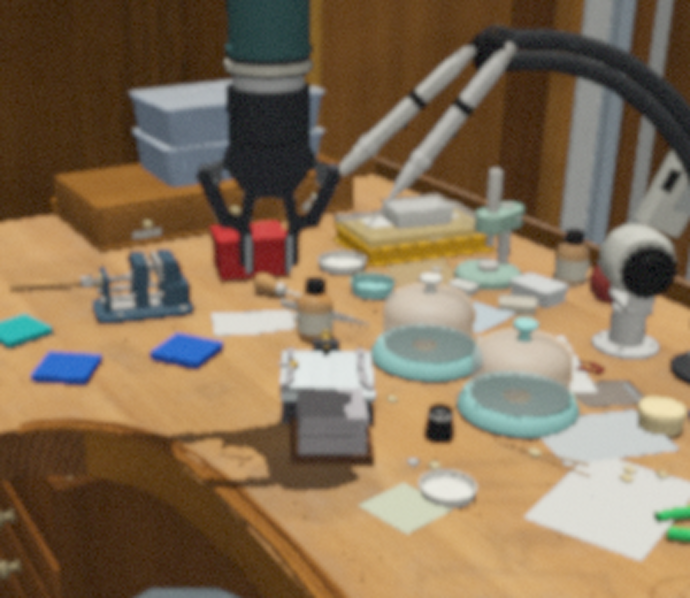

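View pics/t2.png

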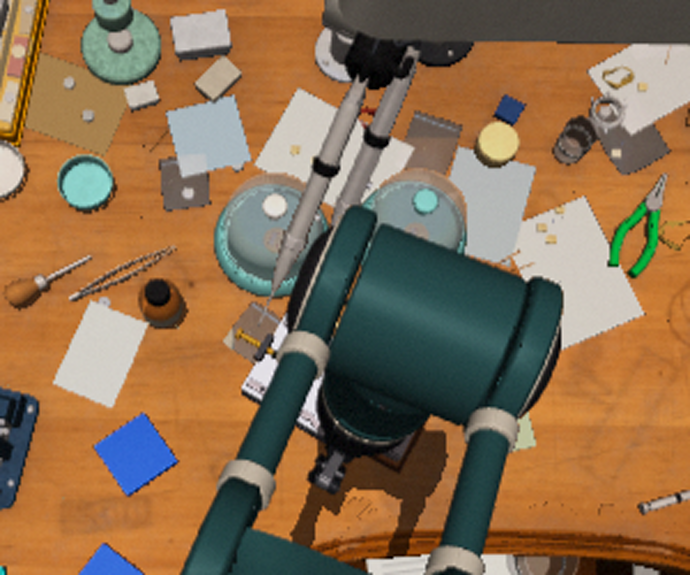

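```bash
python3 - <<'E'
from h import *
t=vision.get_image("top"); s=vision.get_image("scene")
def tri(a,b):
    c1,v1=ray(t,a);c2,v2=ray(s,b)
    A=np.c_[v1,-v2];k=np.linalg.lstsq(A,c2-c1,rcond=None)[0]
    return (c1+v1*k[0]).round(3),(c2+v2*k[1]).round(3)
for a,b in [((263,141),(318,127)),((263,141),(288,130)),((264,141),(300,114)),((310,20),(358,63)),((326,24),(372,63)),((272,125),(322,118))]: print(a,b,tri(a,b))
d=np.load("w2.npz");w=vision.get_image("wrist")
print(proj(w,np.array([.575,-.09,.197]),(d["p"],d["R"])))
E
```

```text
(263, 141) (318, 127) (array([ 0.572, -0.088,  0.187]), array([ 0.64 , -0.127,  0.207]))
(263, 141) (288, 130) (array([ 0.57 , -0.088,  0.196]), array([ 0.579, -0.092,  0.199]))
(264, 141) (300, 114) (array([ 0.561, -0.089,  0.228]), array([ 0.6  , -0.11 ,  0.239]))
(310, 20) (358, 63) (array([ 0.733, -0.161,  0.358]), array([ 0.722, -0.154,  0.351]))
(326, 24) (372, 63) (array([ 0.729, -0.188,  0.353]), array([ 0.732, -0.19 ,  0.355]))
(272, 125) (322, 118) (array([ 0.598, -0.105,  0.212]), array([ 0.646, -0.133,  0.229]))
[395.35754341   0.51298296]
```

```bash
python3 - <<'E'
from h import *
im=cv2.imread("pics/w2.png")
cv2.imwrite("pics/w2b.png",cv2.resize(im[35:260,240:410],None,fx=3.5,fy=2.6*3.5/3.5,interpolation=cv2.INTER_CUBIC))
E
```

```text
(no output)
```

View pics/w2b.png

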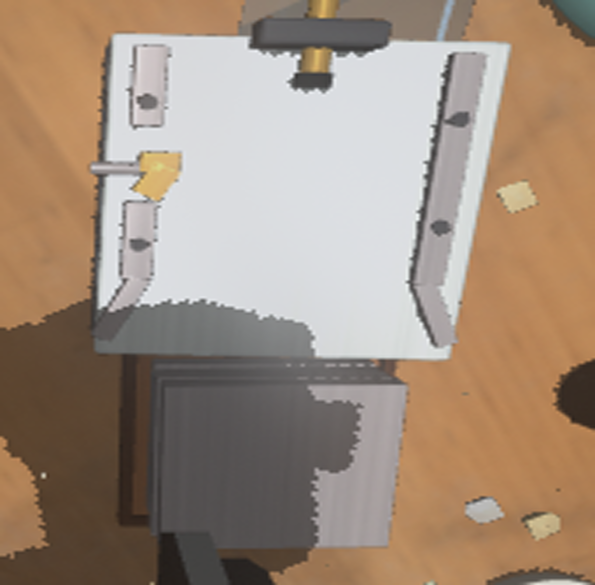

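```bash
cat > geo.py <<'E'
from h import *
d=np.load("w2.npz");w=vision.get_image("wrist");ps=(d["p"],d["R"])
f=lambda q:(240+q[0]/3.5,35+q[1]/2.6)
P=lambda q,z:onz(w,f(q),z,ps)[:2]*1000
dk=np.array([P(q,.0345) for q in [(113,34),(510,44),(450,360),(95,352)]])
pl=np.array([P(q,.046) for q in [(163,383),(407,383),(388,547)]])
print("deck",dk.round(1).tolist()); print("plate",pl.round(1).tolist())
L=lambda a,b:np.linalg.norm(a-b)
print("deck sides",[round(L(dk[i],dk[(i+1)%4]),1) for i in range(4)],"plate",L(pl[0],pl[1]),L(pl[1],pl[2]))
ang=lambda v:np.degrees(np.arctan2(v[1],v[0]))
print("x-dir",ang(dk[1]-dk[0]),ang(dk[2]-dk[3]),"ydir-90",ang(dk[0]-dk[3])-90,ang(dk[1]-dk[2])-90)
print("plate x",ang(pl[1]-pl[0]),"y-90",ang(pl[1]-pl[2])-90, "centre",(pl[0]+pl[2])/2)
a=np.radians(np.mean([ang(dk[1]-dk[0]),ang(dk[2]-dk[3]),ang(dk[0]-dk[3])-90,ang(dk[1]-dk[2])-90]))
X=np.array([np.cos(a),np.sin(a)]);Y=np.array([-X[1],X[0]])
O=dk.mean(0)-5*Y
print("deck_mid",O,"X",X,"Y",Y)
F=lambda p:(round(float((p-O)@X),1),round(float((p-O)@Y),1))
print("plate corners in deck",[F(p) for p in pl])
print("buffer tip",F(P((312,84),.040)),"jaw",F(P((181,165),.0395)),"guides",F(P((152,280),.0395)),F(P((412,282),.0395)))
t=vision.get_image("top")
g=lambda q:onz(t,(230+q[0]/5,120+q[1]/5),q[2])[:2]*1000
print("top: deck",[F(g(q)) for q in [(222,80,.0345),(412,185,.0345),(315,355,.0345),(128,245,.0345)]],"plate",[F(g(q)) for q in [(415,212,.046),(540,278,.046),(470,390,.046),(352,330,.046)]],"buf",F(g((207,172,.04))))
E
python3 geo.py
```

```text
deck [[547.4, -71.3], [629.3, -118.7], [577.7, -209.6], [495.3, -161.9]]
plate [[506.6, -177.3], [562.4, -207.4], [533.2, -264.3]]
deck sides [np.float64(94.6), np.float64(104.6), np.float64(95.3), np.float64(104.5)] plate 63.358423589419694 64.01263627039083
x-dir -30.025261779509723 -30.102460614574756 ydir-90 -29.934719297673382 -29.55629010662267
plate x -28.321079557556583 y-90 -27.17058284289765 centre [ 519.91852147 -220.79998804]
deck_mid [ 559.94741561 -144.7191222 ] X [ 0.866856   -0.49855859] Y [0.49855859 0.866856  ]
plate corners in deck [(-30.0, -54.8), (33.4, -53.1), (36.4, -117.0)]
buffer tip (0.0, 43.6) jaw (-29.3, 18.0) guides (-34.2, -20.0) (32.2, -18.8)
top: deck [(44.7, 57.6), (46.5, -46.2), (-48.1, -47.4), (-47.8, 55.1)] plate [(32.7, -53.8), (35.2, -119.6), (-27.6, -117.3), (-31.2, -56.3)] buf (0.7, 40.4)
```

The two views agree: deck angle −29.9°, plate centre at deck (3, −86) mm and turned about +2°, buffer tip at y ≈ 42. First I'll touch the plate's top lightly to calibrate the fingertip height.

Request:
arm_command(commands=[[[20, -30, -30], -0.03, 0.35], [[39, -57, -60], -0.03, 0.35], [[39, -57, -90], -0.03, 0.35], [[39, -57, -110], -0.03, 0.35], [[39, -57, -120], -0.03, 0.35], [[39, -57, -120], -0.03, 0.35], [[39, -57, -120], -0.03, 0.35]])

```text
time_s: 3.0
position: [0.5214, -0.2174, 0.2297]
tool_rot: [[0.867, -0.498, 0.0], [-0.498, -0.867, -0.0], [0.0, -0.0, -1.0]]
contact_force: [0.1, -0.8, -0.7]
grip_width: 0.0299
```

```bash
python3 - <<'E'
from h import *
o=telemetry.get_obs();print(o["position"],o["contact_force"])
w=vision.get_image("wrist"); cv2.imwrite("pics/w3.png",w["image"])
s=vision.get_image("scene"); cv2.imwrite("pics/s3.png",cv2.resize(s["image"][100:270,220:370],None,fx=3.5,fy=3.5,interpolation=cv2.INTER_CUBIC))
E
```

```text
[ 0.52136447 -0.21741098  0.22971601] [ 0.13432758 -0.81833702 -0.67588418]
```

View pics/w3.png

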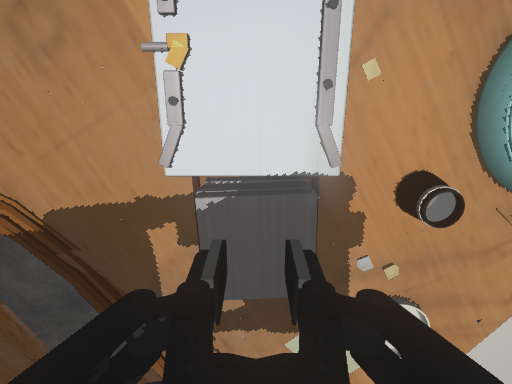

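View pics/s3.png

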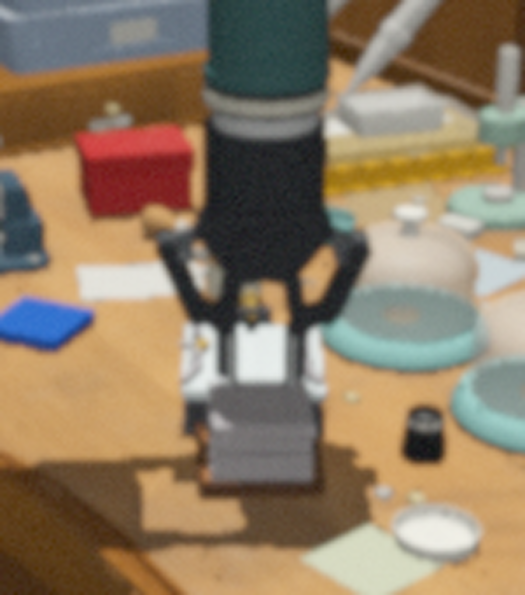

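The fingers are centred over the top plate with nothing nearby. Now I'll go down in small steps.

Request:
arm_command(commands=[[[0, 0, -5], 0, 0.35], [[0, 0, -9], 0, 0.35], [[0, 0, -10], 0, 0.35], [[0, 0, -10], 0, 0.35]])

```text
time_s: 3.43
position: [0.5207, -0.2182, 0.219]
tool_rot: [[0.866, -0.5, -0.0], [-0.5, -0.866, 0.0], [-0.0, 0.0, -1.0]]
contact_force: [-0.2, -0.2, -0.6]
grip_width: 0.0295
```

Request:
arm_command(commands=[[[0, 0, -1], 0, 0.35], [[0, 0, -1], 0, 0.35]])

```text
time_s: 3.6
position: [0.5211, -0.2184, 0.219]
tool_rot: [[0.866, -0.5, 0.0], [-0.5, -0.866, -0.0], [0.0, -0.0, -1.0]]
contact_force: [-2.3, 0.9, 5.3]
grip_width: 0.0299
```

Request:
arm_command(commands=[[[0, 0, -1], 0, 0.35], [[0, 0, -1], 0, 0.35]])

```text
time_s: 3.77
position: [0.5215, -0.2186, 0.219]
tool_rot: [[0.866, -0.5, 0.001], [-0.5, -0.866, -0.0], [0.001, -0.0, -1.0]]
contact_force: [-3.0, 1.8, 9.4]
grip_width: 0.0299
```

Contact came at TCP z = 0.219, so the tips stand 173 mm ahead of it at this opening. Next I'll lift, go behind the stack and come down to a tip height of about 40.5 mm.

Request:
arm_command(commands=[[[0, 0, 15], 0, 0.35], [[-10, -18, 25], 0, 0.35], [[-29, -52, 25], 0, 0.35], [[-29, -52, 15], 0, 0.35], [[-29, -52, 5], 0, 0.35], [[-29, -52, -4], 0, 0.35], [[-29, -52, -4], 0, 0.35], [[-29, -52, -4], 0, 0.35]])

```text
time_s: 4.43
position: [0.4916, -0.2691, 0.2114]
tool_rot: [[0.867, -0.499, -0.003], [-0.499, -0.867, 0.002], [-0.004, -0.0, -1.0]]
contact_force: [-1.0, -0.2, -0.6]
grip_width: 0.0299
```

```bash
cat > look.py <<'E'
from h import *
import sys
n=sys.argv[1]
exec(open("geo.py").read().split("print(\"plate corners")[0].replace("print","(lambda *a:0)"))
p=wpose();o=telemetry.get_obs()
print("tcp",(p[0]*1000).round(1),"deck",F(p[0][:2]*1000),"yaw",ang(p[1][:2,0]).round(2),"f",np.round(o["contact_force"],2),"fX,fY",np.round(o["contact_force"][:2]@np.c_[X,Y],2),o["time_s"])
w=vision.get_image("wrist"); cv2.imwrite(f"pics/w{n}.png",w["image"]); np.savez(f"w{n}.npz",p=p[0],R=p[1])
E
python3 look.py 4
```

```text
tcp [ 492.  -269.4  212.2] deck (3.2, -141.9) yaw -29.9 f [-0.13 -0.   -0.  ] fX,fY [-0.11 -0.07] 4.4833
```

View pics/w4.png

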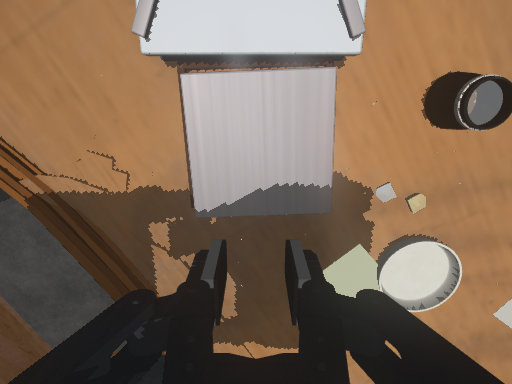

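The plate lies clear ahead of the fingers, with its corners at (180,69), (336,67), (331,214) and (194,216). I'll recompute its pose and raise the tips 1.5 mm.

```bash
cat >> look.py <<'E'
def C(pts,z,n=n):
    d=np.load(f"w{n}.npz"); return [F(onz(w,q,z,(d["p"],d["R"]))[:2]*1000) for q in pts]
E
python3 - <<'E'
import sys; sys.argv=["",'4b']
exec(open("look.py").read())
print(C([(180,69),(336,67),(331,214),(194,216)],.046,4))
E
```

```text
tcp [ 492.5 -269.7  213.1] deck (3.8, -142.0) yaw -29.9 f [0.49 0.66 1.  ] fX,fY [0.1  0.82] 4.5833
[(-28.6, -54.2), (34.1, -53.5), (37.0, -117.2), (-26.9, -118.2)]
```

Request:
arm_command(commands=[[[0, 0, 1.5], 0, 0.35], [[2, 3.5, 1.5], 0, 0.35], [[4, 7, 1.5], 0, 0.35], [[4, 7, 1.5], 0, 0.35], [[4, 7, 1.5], 0, 0.35]])

```text
time_s: 5.05
position: [0.4962, -0.263, 0.2147]
tool_rot: [[0.867, -0.499, 0.0], [-0.499, -0.867, -0.0], [0.0, 0.0, -1.0]]
contact_force: [-0.5, 0.5, -0.6]
grip_width: 0.0297
```

Request:
arm_command(commands=[[[1, 1.7, -1], 0, 0.35], [[2, 3.5, -1], 0, 0.35], [[3, 5.2, -1], 0, 0.35], [[4, 7, -1], 0, 0.35], [[5, 8.7, -1], 0, 0.35], [[5, 8.7, -1], 0, 0.35], [[5, 8.7, -1], 0, 0.35]])

```text
time_s: 5.63
position: [0.5011, -0.2545, 0.2136]
tool_rot: [[0.866, -0.499, 0.0], [-0.499, -0.866, 0.0], [0.0, -0.0, -1.0]]
contact_force: [0.3, -0.5, -0.1]
grip_width: 0.0299
```

```bash
python3 look.py 5
```

```text
tcp [ 501.1 -254.6  213.6] deck (3.7, -124.5) yaw -29.96 f [-0.19 -0.3  -0.48] fX,fY [-0.02 -0.35] 5.6833
```

View pics/w5.png

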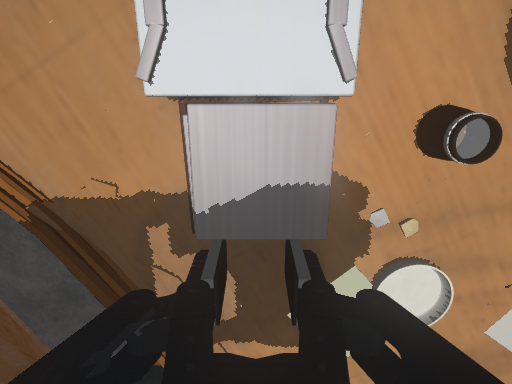

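```bash
python3 - <<'E'
import sys; sys.argv=["",'5b']
exec(open("look.py").read())
print(C([(190,105),(336,104),(326,239),(196,239)],.046,5))
E
```

```text
tcp [ 501.  -254.7  213.7] deck (3.7, -124.6) yaw -29.97 f [-0.19 -0.33  0.03] fX,fY [ 0.   -0.38] 5.7833
[(-24.9, -50.9), (36.6, -50.6), (36.8, -113.6), (-26.2, -113.5)]
```

Request:
arm_command(commands=[[[1.3, 2.7, 0], 0, 0.35], [[2.6, 5.4, 0], 0, 0.35], [[4, 8.1, 0], 0, 0.35], [[5.3, 10.8, 0], 0, 0.35], [[6.6, 13.5, 0], 0, 0.35], [[7.9, 16.2, 0], 0, 0.35], [[9.2, 18.9, 0], 0, 0.35], [[10.6, 21.6, 0], 0, 0.35], [[11.9, 24.3, 0], 0, 0.35], [[13.2, 27, 0], 0, 0.35]])

```text
time_s: 6.67
position: [0.5141, -0.2273, 0.2135]
tool_rot: [[0.866, -0.499, -0.001], [-0.499, -0.866, 0.0], [-0.001, 0.0, -1.0]]
contact_force: [-1.2, -0.7, 0.9]
grip_width: 0.0301
```

```bash
python3 look.py 6
```

```text
tcp [ 514.4 -226.9  213.5] deck (1.5, -93.9) yaw -29.96 f [-0.48 -0.69 -0.62] fX,fY [-0.07 -0.83] 6.7167
```

View pics/w6.png

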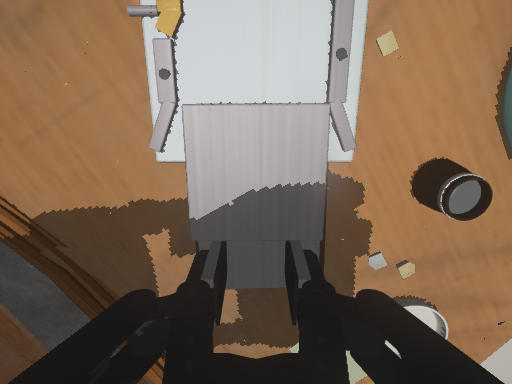

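```bash
python3 - <<'E'
import sys; sys.argv=["",'6b']
exec(open("look.py").read())
print(C([(183,105),(329,104),(324,241),(192,240)],.046,6),C([(175,100),(331,102)],.0395,6))
E
```

```text
tcp [ 514.4 -227.3  213.6] deck (1.6, -94.2) yaw -29.95 f [ 0.4  -0.42  0.29] fX,fY [ 0.55 -0.17] 6.8167
[(-30.1, -20.3), (31.3, -19.9), (33.5, -83.9), (-30.4, -83.3)] [(-34.9, -18.5), (33.6, -19.4)]
```

Request:
arm_command(commands=[[[1.4, 2.6, 0], 0, 0.35], [[2.8, 5.3, 0], 0, 0.35], [[4.2, 8, 0], 0, 0.35], [[5.6, 10.6, 0], 0, 0.35], [[7, 13.3, 0], 0, 0.35], [[8.4, 15.9, 0], 0, 0.35], [[9.8, 18.6, 0], 0, 0.35], [[11.2, 21.2, 0], 0, 0.35], [[12.6, 23.8, 0], 0, 0.35], [[14, 26.5, 0], 0, 0.35]])

```text
time_s: 7.7
position: [0.5283, -0.2008, 0.2136]
tool_rot: [[0.866, -0.499, -0.0], [-0.499, -0.866, -0.0], [0.0, 0.0, -1.0]]
contact_force: [-0.7, 0.1, -0.9]
grip_width: 0.0297
```

```bash
python3 look.py 7
```

```text
tcp [ 528.5 -200.5  213.6] deck (0.5, -64.0) yaw -29.96 f [-0.08  0.42  0.05] fX,fY [-0.28  0.33] 7.75
```

View pics/w7.png

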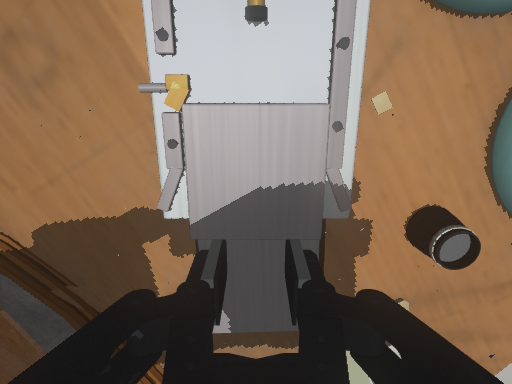

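The plate is squarely between the guides, front edge at row 104 right at the jaw's lead-in. The black buffer tip is at (256,18). I'll push slowly through the jaw.

Request:
arm_command(commands=[[[0.75, 1.3, 0], 0, 0.35], [[1.5, 2.6, 0], 0, 0.35], [[2.25, 3.9, 0], 0, 0.35], [[3, 5.2, 0], 0, 0.35], [[3.75, 6.5, 0], 0, 0.35], [[4.5, 7.8, 0], 0, 0.35]])

```text
time_s: 8.3
position: [0.5326, -0.1942, 0.2137]
tool_rot: [[0.867, -0.499, -0.0], [-0.499, -0.867, -0.002], [0.001, 0.002, -1.0]]
contact_force: [-0.7, -3.3, 1.2]
grip_width: 0.0302
```

```bash
python3 look.py 8
```

```text
tcp [ 532.6 -193.6  213.6] deck (0.6, -56.0) yaw -29.98 f [-1.03 -0.19  0.23] fX,fY [-0.8  -0.68] 8.35
```

Request:
arm_command(commands=[[[0.75, 1.3, 0], 0, 0.35], [[1.5, 2.6, 0], 0, 0.35], [[2.25, 3.9, 0], 0, 0.35], [[3, 5.2, 0], 0, 0.35], [[3.75, 6.5, 0], 0, 0.35], [[4.5, 7.8, 0], 0, 0.35]])

```text
time_s: 8.9
position: [0.5374, -0.1854, 0.2137]
tool_rot: [[0.866, -0.499, 0.0], [-0.499, -0.866, -0.0], [0.0, -0.0, -1.0]]
contact_force: [-0.6, -3.3, -0.2]
grip_width: 0.0297
```

```bash
python3 look.py 9
```

```text
tcp [ 537.5 -185.2  213.7] deck (0.7, -46.2) yaw -29.96 f [ 0.07 -1.84 -0.37] fX,fY [ 0.98 -1.56] 8.95
```

View pics/w9.png

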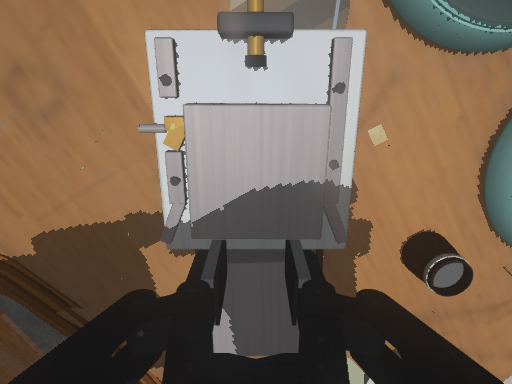

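```bash
python3 - <<'E'
import sys; sys.argv=["",'9b']
exec(open("look.py").read())
print("plate",C([(184,104),(330,104),(323,239),(191,240)],.0445,9),"buf",C([(256,68)],.040,9))
E
```

```text
tcp [ 537.3 -185.2  213.6] deck (0.6, -46.4) yaw -29.96 f [-0.   -1.87  0.11] fX,fY [ 0.93 -1.62] 9.05
plate [(-30.7, 27.7), (31.5, 27.7), (32.8, -36.0), (-31.9, -36.5)] buf [(-0.0, 42.2)]
```

Request:
arm_command(commands=[[[0.75, 1.3, 0], 0, 0.35], [[1.5, 2.6, 0], 0, 0.35], [[2.25, 3.9, 0], 0, 0.35], [[3, 5.2, 0], 0, 0.35], [[3.75, 6.5, 0], 0, 0.35], [[4.5, 7.8, 0], 0, 0.35]])

```text
time_s: 9.6
position: [0.5418, -0.1776, 0.2136]
tool_rot: [[0.866, -0.499, 0.0], [-0.499, -0.866, -0.0], [0.0, 0.0, -1.0]]
contact_force: [-0.3, -3.4, 0.7]
grip_width: 0.0299
```

Request:
arm_command(commands=[[[0.25, 0.43, 0], 0, 0.35], [[0.5, 0.87, 0], 0, 0.35], [[0.75, 1.3, 0], 0, 0.35], [[1, 1.73, 0], 0, 0.35]])

```text
time_s: 9.93
position: [0.5427, -0.176, 0.2136]
tool_rot: [[0.866, -0.499, 0.0], [-0.499, -0.866, -0.0], [0.0, 0.0, -1.0]]
contact_force: [0.2, -3.3, -0.5]
grip_width: 0.0297
```

```bash
python3 look.py 10
```

```text
tcp [ 542.8 -175.9  213.6] deck (0.6, -35.6) yaw -29.97 f [-0.2  -3.03  1.05] fX,fY [ 1.34 -2.73] 9.9833
```

View pics/w10.png

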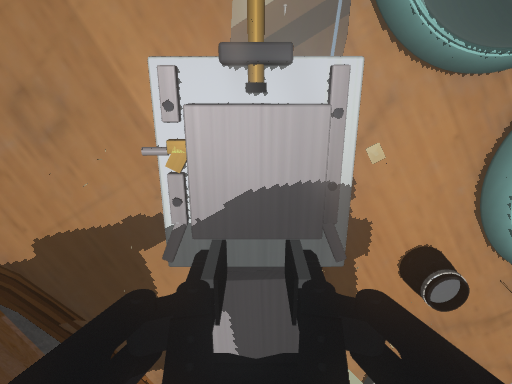

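The drag past the jaw is steady at about 2.9 N along the slide, and the gap to the buffer (row 93 against row 104) is about 4 mm. I'll creep on, reading the force every 1 mm or less.

Request:
arm_command(commands=[[[0.25, 0.43, 0], 0, 0.35], [[0.5, 0.87, 0], 0, 0.35], [[0.75, 1.3, 0], 0, 0.35], [[1, 1.73, 0], 0, 0.35]])

```text
time_s: 10.37
position: [0.5437, -0.1743, 0.2136]
tool_rot: [[0.866, -0.5, -0.0], [-0.5, -0.866, -0.0], [-0.0, 0.0, -1.0]]
contact_force: [-0.4, -4.3, 0.5]
grip_width: 0.0297
```

Request:
arm_command(commands=[[[0.25, 0.43, 0], 0, 0.35], [[0.5, 0.87, 0], 0, 0.35], [[0.5, 0.87, 0], 0, 0.35]])

```text
time_s: 10.62
position: [0.5442, -0.1733, 0.2136]
tool_rot: [[0.866, -0.499, 0.0], [-0.499, -0.866, 0.0], [0.0, -0.0, -1.0]]
contact_force: [-0.1, -3.7, 0.3]
grip_width: 0.0293
```

Request:
arm_command(commands=[[[0.13, 0.22, 0], 0, 0.35], [[0.25, 0.43, 0], 0, 0.35], [[0.25, 0.43, 0], 0, 0.35]])

```text
time_s: 10.87
position: [0.5445, -0.1729, 0.2136]
tool_rot: [[0.866, -0.499, -0.0], [-0.499, -0.866, 0.0], [-0.0, -0.0, -1.0]]
contact_force: [0.6, -3.1, -0.1]
grip_width: 0.0301
```

Request:
arm_command(commands=[[[0.13, 0.22, 0], 0, 0.35], [[0.25, 0.43, 0], 0, 0.35], [[0.25, 0.43, 0], 0, 0.35]])

```text
time_s: 11.12
position: [0.5447, -0.1725, 0.2136]
tool_rot: [[0.866, -0.499, 0.0], [-0.499, -0.866, 0.0], [0.0, -0.0, -1.0]]
contact_force: [-0.9, -3.2, -0.1]
grip_width: 0.0299
```

Request:
arm_command(commands=[[[0.13, 0.22, 0], 0, 0.35], [[0.25, 0.43, 0], 0, 0.35], [[0.25, 0.43, 0], 0, 0.35]])

```text
time_s: 11.37
position: [0.5449, -0.1721, 0.2136]
tool_rot: [[0.866, -0.5, 0.0], [-0.5, -0.866, 0.0], [0.0, -0.0, -1.0]]
contact_force: [-0.7, -3.6, 0.9]
grip_width: 0.0297
```

Request:
arm_command(commands=[[[0.13, 0.22, 0], 0, 0.35], [[0.25, 0.43, 0], 0, 0.35], [[0.25, 0.43, 0], 0, 0.35]])

```text
time_s: 11.62
position: [0.5452, -0.1716, 0.2136]
tool_rot: [[0.866, -0.499, 0.0], [-0.499, -0.866, 0.0], [0.0, -0.0, -1.0]]
contact_force: [-0.4, -3.2, 0.3]
grip_width: 0.0296
```

```bash
python3 look.py 11; python3 -c "
import cv2;a=cv2.imread('pics/w11.png')[40:180,140:380];cv2.imwrite('pics/w11b.png',cv2.resize(a,None,fx=3,fy=3,interpolation=2))"
```

```text
tcp [ 545.2 -171.6  213.6] deck (0.6, -30.7) yaw -29.96 f [-0.43 -4.25  0.26] fX,fY [ 1.75 -3.9 ] 11.6667
```

View pics/w11b.png

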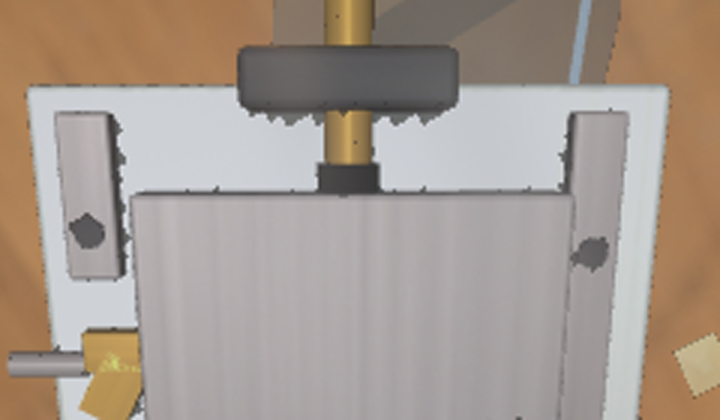

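The buffer's black end now meets the plate's front edge, or nearly so. I'll carry on in 0.5 mm steps and compare the force with the roughly 3.3 N drag.

Request:
arm_command(commands=[[[0.13, 0.22, 0], 0, 0.35], [[0.25, 0.43, 0], 0, 0.35], [[0.25, 0.43, 0], 0, 0.35]])

```text
time_s: 11.97
position: [0.5454, -0.1713, 0.2136]
tool_rot: [[0.866, -0.499, -0.0], [-0.499, -0.866, -0.0], [-0.0, 0.0, -1.0]]
contact_force: [-1.3, -5.3, 0.1]
grip_width: 0.0301
```

Request:
arm_command(commands=[[[0.13, 0.22, 0], 0, 0.35], [[0.25, 0.43, 0], 0, 0.35], [[0.25, 0.43, 0], 0, 0.35]])

```text
time_s: 12.22
position: [0.5455, -0.1711, 0.2136]
tool_rot: [[0.866, -0.499, -0.0], [-0.499, -0.866, -0.001], [-0.0, 0.001, -1.0]]
contact_force: [-1.0, -5.2, 1.2]
grip_width: 0.03
```

Request:
arm_command(commands=[[[0.13, 0.22, 0], 0, 0.35], [[0.25, 0.43, 0], 0, 0.35], [[0.25, 0.43, 0], 0, 0.35]])

```text
time_s: 12.47
position: [0.5457, -0.1708, 0.2136]
tool_rot: [[0.866, -0.499, -0.001], [-0.499, -0.866, -0.001], [-0.0, 0.001, -1.0]]
contact_force: [-2.3, -6.9, 1.0]
grip_width: 0.0301
```

Request:
arm_command(commands=[[[0.13, 0.22, 0], 0, 0.35], [[0.25, 0.43, 0], 0, 0.35], [[0.25, 0.43, 0], 0, 0.35]])

```text
time_s: 12.72
position: [0.5459, -0.1705, 0.2136]
tool_rot: [[0.867, -0.499, -0.001], [-0.499, -0.867, -0.001], [-0.0, 0.002, -1.0]]
contact_force: [-2.6, -6.6, 0.2]
grip_width: 0.0299
```

Request:
arm_command(commands=[[[0.13, 0.22, 0], 0, 0.35], [[0.13, 0.22, 0], 0, 0.35]])

```text
time_s: 12.88
position: [0.546, -0.1704, 0.2136]
tool_rot: [[0.867, -0.499, -0.001], [-0.499, -0.867, -0.001], [-0.0, 0.002, -1.0]]
contact_force: [-2.9, -8.1, 1.1]
grip_width: 0.0299
```

Request:
arm_command(commands=[[[0, 0, 0], 0, 0.35]])

```text
time_s: 12.97
position: [0.5459, -0.1704, 0.2136]
tool_rot: [[0.867, -0.499, -0.001], [-0.499, -0.867, -0.001], [-0.0, 0.002, -1.0]]
contact_force: [-2.2, -7.4, 1.2]
grip_width: 0.0301
```

```bash
for i in 1 2 3 4; do python3 look.py 12; done
```

```text
tcp [ 545.9 -170.4  213.6] deck (0.6, -29.2) yaw -29.94 f [-3.37 -7.73  0.74] fX,fY [ 0.94 -8.38] 13.0167
tcp [ 545.9 -170.5  213.6] deck (0.6, -29.3) yaw -29.94 f [-1.97 -8.08  0.98] fX,fY [ 2.32 -7.99] 13.1167
tcp [ 545.9 -170.4  213.6] deck (0.6, -29.3) yaw -29.94 f [-1.47 -7.63  1.3 ] fX,fY [ 2.53 -7.35] 13.2167
tcp [ 545.9 -170.4  213.6] deck (0.6, -29.3) yaw -29.95 f [-1.49 -7.52  1.75] fX,fY [ 2.46 -7.26] 13.3167
```

Request:
arm_command(commands=[[[0.13, 0.22, 0], 0, 0.35], [[0.25, 0.43, 0], 0, 0.35], [[0.38, 0.65, 0], 0, 0.35], [[0.38, 0.65, 0], 0, 0.35], [[0.38, 0.65, 0], 0, 0.35]])

```text
time_s: 13.78
position: [0.5462, -0.17, 0.2136]
tool_rot: [[0.867, -0.499, -0.001], [-0.499, -0.867, -0.002], [-0.0, 0.002, -1.0]]
contact_force: [-3.1, -8.7, 0.6]
grip_width: 0.0299
```

```bash
for i in 1 2 3 4; do python3 look.py 13; done
```

```text
tcp [ 546.2 -170.   213.6] deck (0.6, -28.8) yaw -29.93 f [-2.58 -8.72  1.73] fX,fY [ 2.11 -8.84] 13.8333
tcp [ 546.2 -170.   213.6] deck (0.7, -28.8) yaw -29.93 f [-2.84 -9.14  1.44] fX,fY [ 2.09 -9.34] 13.9333
tcp [ 546.1 -170.   213.6] deck (0.6, -28.8) yaw -29.93 f [-2.99 -8.58  1.16] fX,fY [ 1.69 -8.93] 14.0333
tcp [ 546.2 -170.   213.6] deck (0.7, -28.8) yaw -29.93 f [-3.95 -9.94  1.11] fX,fY [  1.53 -10.58] 14.1333
```

Request:
arm_command(commands=[[[0.13, 0.22, 0], 0, 0.35], [[0.13, 0.22, 0], 0, 0.35], [[0.13, 0.22, 0], 0, 0.35], [[0.13, 0.22, 0], 0, 0.35], [[0.13, 0.22, 0], 0, 0.35]])

```text
time_s: 14.6
position: [0.5462, -0.1699, 0.2136]
tool_rot: [[0.867, -0.499, -0.001], [-0.499, -0.867, -0.002], [-0.0, 0.003, -1.0]]
contact_force: [-2.8, -8.8, 1.8]
grip_width: 0.0295
```

```bash
for i in 1 2 3; do python3 look.py 14; done; python3 - <<'E'
import sys; sys.argv=["",'14']
exec(open("look.py").read())
s=vision.get_image("scene"); cv2.imwrite("pics/s14.png",cv2.resize(s["image"][100:270,220:370],None,fx=3.5,fy=3.5,interpolation=cv2.INTER_CUBIC))
E
```

```text
tcp [ 546.2 -169.9  213.6] deck (0.6, -28.6) yaw -29.93 f [-4.27 -9.15  1.3 ] fX,fY [  0.87 -10.06] 14.65
tcp [ 546.2 -169.9  213.6] deck (0.6, -28.6) yaw -29.93 f [-3.2  -8.36  0.48] fX,fY [ 1.4  -8.85] 14.75
tcp [ 546.2 -169.9  213.6] deck (0.7, -28.6) yaw -29.93 f [ -3.3  -10.46   0.98] fX,fY [  2.36 -10.71] 14.85
tcp [ 546.3 -169.9  213.6] deck (0.7, -28.6) yaw -29.93 f [-2.23 -8.89  0.87] fX,fY [ 2.5  -8.82] 14.95
```

View pics/w14.png

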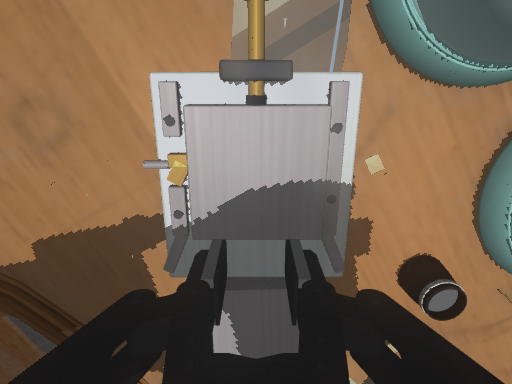

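View pics/s14.png

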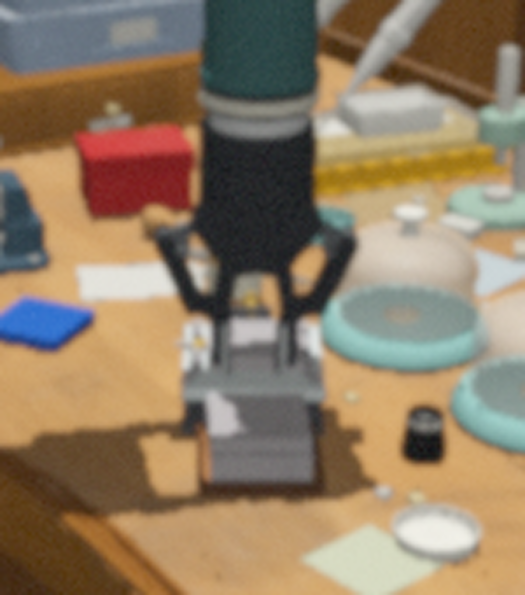

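About 9.6 N at the wrist less 3.3 N drag gives roughly 6 N on the stop, held for over 0.5 s. The pictures show the plate square and on the buffer. Now I'll back straight off slowly and lift.

Request:
arm_command(commands=[[[-0.25, -0.43, 0], 0, 0.35], [[-0.5, -0.87, 0], 0, 0.35], [[-0.75, -1.3, 0], 0, 0.35], [[-1, -1.73, 0], 0, 0.35], [[-1.5, -2.6, 0], 0, 0.35], [[-2.5, -4.3, 0], 0, 0.35], [[-5, -8.7, 0], 0, 0.35], [[-5, -8.7, 10], 0, 0.35], [[-7, -12, 30], 0, 0.35], [[-10, -17, 60], 0, 0.35]])

```text
time_s: 15.88
position: [0.5353, -0.1849, 0.2716]
tool_rot: [[0.866, -0.499, -0.006], [-0.499, -0.866, 0.003], [-0.007, 0.0, -1.0]]
contact_force: [-0.4, -0.3, 0.8]
grip_width: 0.03
```

```bash
python3 look.py 15; python3 -c "
import cv2;a=cv2.imread('pics/w15.png')[20:300,130:400];cv2.imwrite('pics/w15b.png',cv2.resize(a,None,fx=2.1,fy=2.1,interpolation=2))"
```

```text
tcp [ 538.  -186.9  280.1] deck (2.0, -47.5) yaw -29.96 f [ 0.92 -1.53  3.57] fX,fY [ 1.56 -0.86] 15.9333
```

View pics/w15b.png

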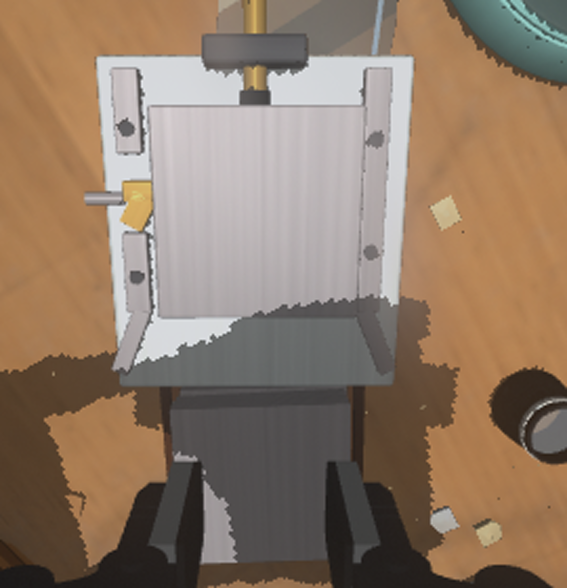

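The plate lies flat and square against the +x guide, and the buffer is still touching its front edge. The fingers are clear and the stack is undisturbed. I'll let it settle, check once more and hand in.

Request:
arm_command(commands=[[[0, 0, 10], 0, 0.35], [[0, 0, 10], 0, 0.35], [[0, 0, 10], 0, 0.35], [[0, 0, 10], 0, 0.35]])

```text
time_s: 16.32
position: [0.5364, -0.1855, 0.2828]
tool_rot: [[0.866, -0.499, -0.001], [-0.499, -0.866, 0.001], [-0.002, 0.0, -1.0]]
contact_force: [0.8, -0.3, -0.1]
grip_width: 0.0297
```

```bash
python3 - <<'E'
import sys; sys.argv=["",'16']
exec(open("look.py").read())
q=lambda u,v:(130+u/2.1,20+v/2.1)
print("plate",C([q(150,106),q(364,106),q(358,317),q(159,317)],.0445,15),"deck",C([q(97,57),q(413,57),q(393,385),q(121,385)],.0345,15),"second",C([q(172,405),q(351,404)],.036,15),"buf",C([q(255,104)],.04,15))
from rig import env
print(env.job_done())
E
```

```text
tcp [ 536.4 -185.5  282.6] deck (-0.1, -47.1) yaw -29.96 f [ 0.36 -0.26  0.75] fX,fY [ 0.44 -0.04] 16.3667
plate [(-30.6, 43.2), (31.6, 43.2), (32.7, -20.0), (-31.2, -19.9)] deck [(-47.1, 57.4), (47.1, 57.3), (47.5, -47.1), (-47.2, -46.8)] second [(-29.6, -53.7), (32.9, -53.6)] buf [(-0.1, 44.0)]
the job is handed in; nothing more can be done
None
```

I slid the top plate off the stack onto the stand with two part-open fingertips pushing its rear edge. It then went between the guides and past the jaw onto the sprung stop. The job was handed in at about 16 s of the 58 s allowed; no verdict was reported.

- **Push on the stop:** the wrist read about 9.6 N against about 3.3 N of drag just before the stop. That puts roughly 6 N on the buffer, held for more than 0.5 s. It is worked out from the wrist readings, which scatter by about 1 N.
- **Plate at the end:** the last picture, taken after I backed off and lifted clear, puts its centre at about x = +0.6, y = +11.6 mm in the deck frame. It lies square to the deck within 1°, its front edge against the buffer. I could not measure the force left on the buffer after release; the push and drag figures suggest about 3 N.
- **Stack and bystanders:** the second plate's front edge is at y ≈ −54 mm, as expected from the start, but I had no exact starting position for the lower plates. The loupe, cup and bottle were not touched.

No check failed. The one disagreement was the buffer tip position, which read between 40 and 44 mm across the pictures.

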